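# Unlock the stop jig and hold a block home against its sprung plunger

## Task

Draw the lock pin out of the stop jig, park it in the open notch beside its bore so that it hangs upright there on its collar, and let go of it. Then lay the small maple block lengthwise and centred on the jig's wooden bed and press it end-on against the sprung plunger until it meets the steel stop; finish while still holding it pressed against the stop, without ramming it, and leave the other things on the bench where they are.

Things in the scene. Friction and masses are not known exactly. Their poses are not given: they have to be found in the camera images.
- jig: Fixed stop jig; aluminium base 250 x 90 x 10 mm. Origin on the bench on its centre line, z up, x = pressing direction, y left. In mm: base x -115..135. Wooden bed: rail y -13..13, x -105..20, top z 30; fingers can straddle it. Steel stop x 20..32. Dark steel housing x 70..110, y -20..20, top z 65, with a fork on its +y side (y 18..75, x 73..107, 10 thick, top z 65). Place and yaw vary.
- stop: Hard stop at the far end of the bed: a steel frame y -21..21 mm, 12 thick, up to z 58, with a window 16 wide (up to z 50) through which the plunger comes. Its flat face towards the bed is at jig x 20. Origin and axes as those of the jig.
- stop_face (a point): Point on the stop's face plane (jig x 20), on the plunger's axis: on the centre line, 41 mm above the bench, which is the height of the middle of a 22 mm block lying on the bed. Axes as the jig's.
- plunger (a joint): Travel of the sprung plunger, m: 0 = fully out, its round steel nose (12 mm) standing 18 mm out of the stop's face over the bed; grows as it is pushed in along jig x; 0.018 = flush with the stop's face. The spring pushes back with 2 N at the start, about 9 N when flush. With the lock pin in the bore it goes in only about 3 mm.
- nose (a point): Centre of the plunger's nose face; moves with it. At rest it is 18 mm before the stop's face.
- lock_pin: Loose lock pin, about 70 g, upright in the bore at the start. Origin on its axis at the underside of its collar. Below: steel shank 8 mm thick, 42 mm long, tapered tip. Above: collar 20 mm across, 4 mm high, then a round black grip 22 mm across, from 4 to 34 mm above the origin. z up along it; its turn about z does not matter.
- bore (a point): Centre of the bore's mouth on top of the housing (jig x 90, y 0), 65 mm above the bench; the bore is 10 mm wide and vertical. The pin's collar rests on the housing's top; the pin must rise 42 mm to come free.
- notch (a point): Middle of the parking notch, on the fork's top, 65 mm above the bench, 60 mm to the +y side of the bore. A slot 12 mm wide (across jig x), right through the fork, running 15 mm either way from here along jig y, closed towards the housing, open outwards. The shank goes in from above or from the open end; the collar then rests on the fork's top. Axes as the jig's.
- maple_block: Small plain maple block, loose, lying on the bench, 30 x 62 x 22 mm (x, y, z), 30 g. Origin at the centre of its underside, z up, y along its length. A plain rectangular block, much shorter than the other plain wooden pieces on the bench.
- strip: Bystander: a pale wooden strip, 32 x 105 x 16 mm (longer and flatter than the block), origin at the centre of its underside, y along it. Leave it.
- plane: Bystander: a small finger plane of yellow wood with a brown wedge, 27 x 60 x 36 mm, origin at the centre of its underside. Leave it.
Not all that is in view belongs to the job. What is shaped like the maple_block but blue or green is not meant.

How it is judged:
By the outcome, as a careful person would: the job done as asked, in the order asked, and still so for the second after the job is handed in, while the arm keeps its last pose, push and grip.
It also fails if it takes over 72 s, if anything falls off the work surface, if the arm or the gripper's body presses on something with over 40 N, if the wrist force passes 120 N, or if a joint passes its speed limit or range.

## Robot

A 6-joint arm with a two-finger parallel gripper is mounted at the origin on the work surface; the furniture and walls round the work are solid. World frame = base frame: x ahead of the robot, y to its left, z up, the work surface at z = 0. Lengths are in m, angles in degrees, forces in N, time in s.
With the tool pointing down it reaches from about 0.3 to 0.75 m from the base axis. Payload 8.5 kg.
Tool frame: the origin (TCP) lies on the centre line of the jaws, within the pads' length; the fingertips stand 19 mm ahead of it and the grasp point (between the pads) is the TCP (env.tcp_to_tips is the z of the fingertips in the tool frame, in m); z points along the fingers, y is the line along which they close (so a half turn about z gives the same grasp; the last joint's range is limited). The gripper opens to 85 mm and grips with 20 to 120 N. Pads are 22 mm wide; open, the fingers measure 114 mm over their backs; the gripper's body (76 mm by 85 mm) begins 54 mm behind the grasp point. The pads swing forward as they close: fully open they stand 13 mm farther back than shut.
Start: joints at [57.107, 21.807, 74.336, -0, 83.858, -12.336], TCP at [0.193, 0.515, 0.25] pointing down, gripper open.
Joint ranges: [-178.18, 178.18], [-50.72, 133.34], [12.68, 142.11], [-81.47, 261.47], [9.98, 163.14], [-165.26, 165.26]. Speed limits (degrees/s): [136.94, 136.94, 180, 180, 180, 180].

## Interface

Orientations are given as a 3x3 rotation matrix whose columns are the frame's x, y, z axes.
In Python, from rig import env gives the robot as it stands.
- The arm moves only by the tool servo_tool, never from a script. Its argument "steps" is a list of rows, each an object of numbers: "tx", "ty", "tz": the shift along the world's x, y, z in cm; "yaw": the turn about the world's z in degrees; "claw": the finger opening in cm, from 0 to 8.54. In form: [{"tx": .., "ty": .., "tz": .., "yaw": .., "claw": ..}, ...]. A call has 1 to 20 rows; each row shifts and turns the commanded pose from where the row before left it; what a row does not reach is not made up. A row lasts 1/10 s, in which the tool goes at most 50 mm and 8.59 degrees, less where a joint would pass 70% of its speed; a pose out of reach is approached as far as the arm can. A call with a gripper value outside its range is refused whole. The fingers move at their own pace and stop on an object; "newtons" is the grip in N (left out, the last holds). Time passes only in rows, so rows that do not move let the fingers close. It gives the time, the measured TCP pose, the force, the opening and the grip force at its end, in the units of the state.
- env.observe(): the state, without advancing time (a new reading comes with each control period).
- env.get_image(name): name is "scene" or "top"; returns (picture, depth): 400x640x3 uint8, red, green, blue; 400x640 float32, m along the optical axis (not along the pixel's ray), 0 where there is no reading.
- env.camera_model(name): a dict with "fovy" (degrees; the focal length in pixels is half the picture's height over the tangent of half this angle, whatever the lens; pixels are square), "cx", "cy" (the principal point, pixels), "T" (4x4, takes a point from camera to world coordinates). Camera axes: x right, y down, z forward; pixel columns grow to the right and rows downward; lengths in m; the calibration is good to about 2 mm. A picture is of the moment at which its call begins. camera_model takes no time and is no camera call.
- env.close_job(): hands the job in; it is judged then, once.
The state is a dict: "time_s": time; "q": joint angles; "qvel": joint speeds; "joint_efforts": joint torques, N m; "position": TCP position; "tool_rot": TCP orientation; "ft_force": force on the tool from outside, world axes, zero at the start; "wrist_torque": the same for the moment, N m; "grip_width": finger opening in m; "gripper_force": force on a finger pad.
Only numpy, scipy, OpenCV 4.12 (cv2) and the standard library are available. Lean on these libraries where they do the work, as an engineer would, in place of code of your own. Each camera call takes 0.05 s, during which the arm holds its last target. There are 200 camera calls.

## Working session

There is one attempt and no reset: what is moved stays moved. The work goes in short steps, Python scripts to look and compute and a tool call to move; the robot and the scene stay as the last step left them, time stands still between calls to the robot, and variables do not carry over. Pictures are saved under pics/ and viewed, at most 10 in all, crops included, and the job is handed in when it is done.

Besides the shell and the picture viewer there is one more tool, called after "Request:" by a JSON object that holds its "name" and its "arguments". servo_tool: Moves the arm, as the interface text tells. Its arguments: {"type":"object","properties":{"steps":{"type":"array"},"newtons":{"type":"number"}},"required":["steps"]}

```bash
mkdir -p pics; ls; cat > h.py <<'E'
import numpy as np, cv2
from rig import env
def grab(n,tag):
    im,d=env.get_image(n); m=env.camera_model(n)
    cv2.imwrite(f'pics/{n}_{tag}.png',im[:,:,::-1]); np.savez(f'{n}_{tag}.npz',im=im,d=d,T=m['T'],c=[m['fovy'],m['cx'],m['cy']])
class V:
    def __init__(s,n,tag):
        z=np.load(f'{n}_{tag}.npz'); s.im=z['im'];s.d=z['d'];s.T=z['T'];fv,s.cx,s.cy=z['c']
        s.f=200/np.tan(np.radians(fv/2))
    def ray(s,u,v): return s.T[:3,:3]@np.array([(u-s.cx)/s.f,(v-s.cy)/s.f,1.])
    def plane(s,u,v,z):
        r=s.ray(u,v);o=s.T[:3,3];return o+r*(z-o[2])/r[2]
    def dep(s,u,v): return s.T[:3,3]+s.ray(u,v)*s.d[int(v),int(u)]
    def cloud(s):
        v,u=np.mgrid[:400,:640];P=np.stack([(u-s.cx)/s.f*s.d,(v-s.cy)/s.f*s.d,s.d],-1)
        return P@s.T[:3,:3].T+s.T[:3,3]
    def pix(s,p):
        q=s.T[:3,:3].T@(np.asarray(p)-s.T[:3,3]);return q[:2]/q[2]*s.f+[s.cx,s.cy]
E
python3 - <<'E'
from h import *
for n in('scene','top'): grab(n,'a'); v=V(n,'a'); print(n,v.T.round(3),v.f,v.cx,v.cy)
s=env.observe(); print(s['time_s'],s['tool_rot'])
E
```

```text
pics
scene [[ 0.714 -0.267  0.647 -0.33 ]
 [-0.7   -0.306  0.646 -0.767]
 [ 0.025 -0.914 -0.405  0.515]
 [ 0.     0.     0.     1.   ]] 403.56719651641737 318.74113960317095 199.59386050270703
top [[ 3.000e-02 -9.830e-01  1.810e-01  1.530e-01]
 [-1.000e+00 -3.000e-02  1.000e-03 -6.000e-02]
 [ 5.000e-03 -1.810e-01 -9.830e-01  1.405e+00]
 [ 0.000e+00  0.000e+00  0.000e+00  1.000e+00]] 495.60753470447673 314.69506166865483 196.80093419149412
0.1 [[-9.36302593e-01  3.51193637e-01 -6.95895591e-04]
 [ 3.51194230e-01  9.36301967e-01 -1.11296736e-03]
 [ 2.60701357e-04 -1.28646874e-03 -9.99999139e-01]]
```

View pics/scene_a.png

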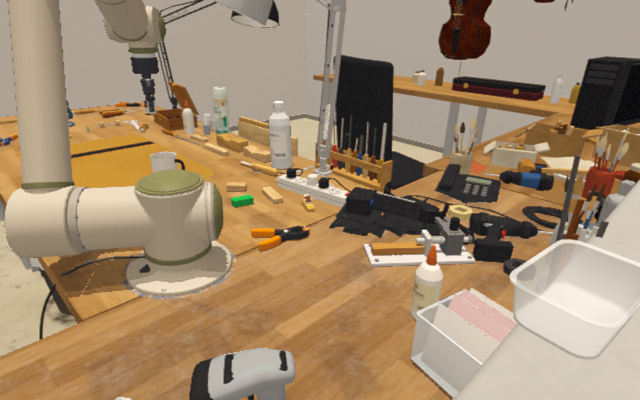

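View pics/top_a.png

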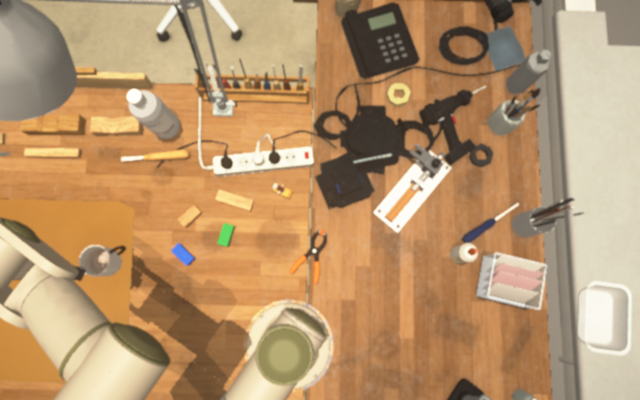

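The scene view shows the jig near (420,250), the block near (236,187), the strip at (272,195) and the plane at (308,203). In the top view the jig is around (412,190) with its housing at (432,158), the block is at (189,216), the strip at (235,200) and the plane at (282,190). Next I'll zoom in on the jig and block.

```bash
python3 - <<'E'
from h import *
t=V('top','a');s=V('scene','a')
def crop(v,u0,v0,w,h,W,H): return cv2.resize(v.im[v0:v0+h,u0:u0+w,::-1],(W,H),interpolation=cv2.INTER_CUBIC)
A=crop(t,365,135,100,100,400,400);B=crop(s,355,200,160,80,400*1,200);C=crop(t,165,180,100,50,400,200)
B=cv2.resize(B,(400,200))
cv2.imwrite('pics/m1.png',np.hstack([A,np.vstack([B,C])]))
for u,w in [(432,158),(412,190),(189,216)]: print(u,w,t.dep(u,w).round(3))
for u,w in [(450,240),(400,247),(236,187)]: print(u,w,s.dep(u,w).round(3))
E
```

```text
432 158 [ 0.521 -0.384  0.064]
412 190 [ 0.434 -0.334  0.031]
189 216 [0.343 0.293 0.02 ]
450 240 [ 0.481 -0.398  0.05 ]
400 247 [ 0.396 -0.319  0.03 ]
236 187 [0.338 0.281 0.014]
```

View pics/m1.png

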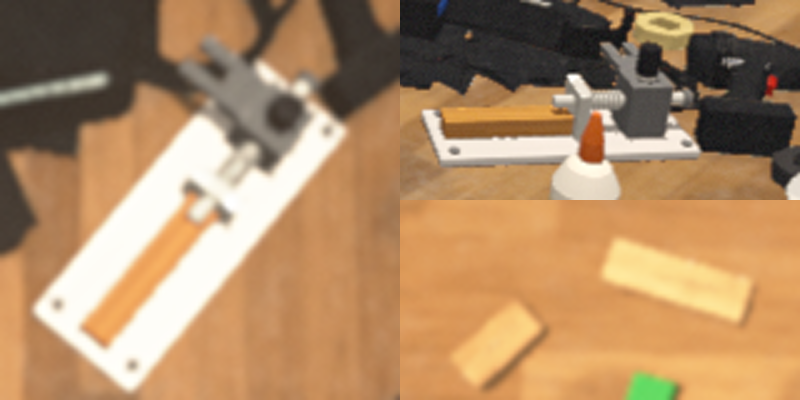

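```bash
cat > m.py <<'E'
from h import *
t=V('top','a');s=V('scene','a')
def tri(a,pa,b,pb):
    o1,r1,o2,r2=a.T[:3,3],a.ray(*pa),b.T[:3,3],b.ray(*pb)
    k=np.linalg.lstsq(np.stack([r1,-r2],1),o2-o1,rcond=None)[0]
    p,q=o1+k[0]*r1,o2+k[1]*r2; return (p+q)/2,np.linalg.norm(p-q)
def blob(v,mask,seed,box):
    m=np.zeros(mask.shape,np.uint8);u0,v0,u1,v1=box;m[v0:v1,u0:u1]=mask[v0:v1,u0:u1]
    n,l,st,c=cv2.connectedComponentsWithStats(m); return (l==l[seed[1],seed[0]])&(l>0)
def onplane(v,m,z): return np.array([v.plane(u,w,z)[:2] for w,u in np.argwhere(m)],np.float32)
def rect(P):
    (c,sz,a)=cv2.minAreaRect(P*1000); return np.round(c,1),np.round(sz,1),round(a,2)
ht=cv2.cvtColor(t.im,cv2.COLOR_RGB2HSV).astype(int);hs=cv2.cvtColor(s.im,cv2.COLOR_RGB2HSV).astype(int)
if __name__=='__main__':
    mw=blob(t,((ht[...,1]<40)&(ht[...,2]>200)),(390,215),(365,140,455,236))
    print('base',mw.sum(),rect(onplane(t,mw,.01)))
    mb=blob(t,(ht[...,1]>80)&(ht[...,2]>120),(400,205),(380,180,422,224)); print('bed',mb.sum(),rect(onplane(t,mb,.03)))
    Ct,Cs=t.cloud(),s.cloud()
    print('bed z',np.median(Ct[mb][:,2]))
    mg=blob(t,ht[...,2]<60,(436,163),(428,154,446,172)); print('grip top',mg.sum(),np.argwhere(mg).mean(0)[::-1], np.median(Ct[mg],0).round(4),np.percentile(Ct[mg][:,2],90))
    gs=blob(s,hs[...,2]<50,(455,222),(447,214,464,232)); a=np.argwhere(gs);print('grip scene',gs.sum(),a.min(0),a.max(0),a.mean(0)[::-1],np.median(Cs[gs],0).round(4))
    for h0,S in((ht,'t'),(hs,'s')): print(S,h0[216,189] if S=='t' else h0[187,236])
    print(ht[226,178],ht[205,195],ht[216,200],hs[187,222],hs[194,240])
    # block by depth height
    for n,C,b in(('t',Ct,(172,200,206,232)),('s',Cs,(222,178,250,194))):
        u0,v0,u1,v1=b; Q=C[v0:v1,u0:u1].reshape(-1,3);Q=Q[(Q[:,2]>.016)&(Q[:,2]<.03)]; print(n,len(Q),np.median(Q[:,2]),rect(Q[:,:2].astype(np.float32)))
    print('bench z',np.median(Ct[235:250,180:200,2]))
E
python3 m.py
```

```text
Traceback (most recent call last):
  File "m.py", line 16, in <module>
    print('base',mw.sum(),rect(onplane(t,mw,.01)))
                          ~~~~^^^^^^^^^^^^^^^^^^^
  File "m.py", line 12, in rect
    (c,sz,a)=cv2.minAreaRect(P*1000); return np.round(c,1),np.round(sz,1),round(a,2)
             ~~~~~~~~~~~~~~~^^^^^^^^
cv2.error: OpenCV(4.12.0) /io/opencv/modules/imgproc/src/convhull.cpp:143: error: (-215:Assertion failed) total >= 0 && (depth == CV_32F || depth == CV_32S) in function 'convexHull'
```

```bash
sed -i 's/(390,215),(365/(381,207),(365/' m.py; python3 m.py
```

```text
base 1650 (array([ 439.7, -338.2]), array([ 89.5, 248.1]), 51.17)
bed 365 (array([ 400.7, -304.7]), array([ 28. , 128.6]), 50.4)
bed z 0.029443269860346843m.py:20: RuntimeWarning: Mean of empty slice.
  mg=blob(t,ht[...,2]<60,(436,163),(428,154,446,172)); print('grip top',mg.sum(),np.argwhere(mg).mean(0)[::-1], np.median(Ct[mg],0).round(4),np.percentile(Ct[mg][:,2],90))
  ret = um.true_divide(
  return _methods._mean(a, axis=axis, dtype=dtype,
Traceback (most recent call last):
  File "m.py", line 20, in <module>
    mg=blob(t,ht[...,2]<60,(436,163),(428,154,446,172)); print('grip top',mg.sum(),np.argwhere(mg).mean(0)[::-1], np.median(Ct[mg],0).round(4),np.percentile(Ct[mg][:,2],90))
                                                                                                                                               ~~~~~~~~~~~~~^^^^^^^^^^^^^^^^
IndexError: index -1 is out of bounds for axis 0 with size 0
```

```bash
python3 - <<'E'
import re
x=open('m.py').read()
a=x.index("    mg=blob");b=x.index("    # block")
x=x[:a]+'''    for n,v,C,b in(('t',t,Ct,(426,150,448,176)),('s',s,Cs,(440,205,470,250))):
        u0,v0,u1,v1=b
        for lo,hi in((.075,.12),(.092,.105),(.055,.07)):
            m=np.zeros(C.shape[:2],bool);m[v0:v1,u0:u1]=True;m&=(C[...,2]>lo)&(C[...,2]<hi)
            if m.sum(): w=np.argwhere(m);print(n,lo,m.sum(),w.mean(0)[::-1].round(1),w.min(0),w.max(0),np.median(C[m],0).round(4),C[m].max(0).round(4))
'''+x[b:]
open('m.py','w').write(x)
E
python3 m.py
```

```text
base 1650 (array([ 439.7, -338.2]), array([ 89.5, 248.1]), 51.17)
bed 365 (array([ 400.7, -304.7]), array([ 28. , 128.6]), 50.4)
bed z 0.029443269860346843
t 0.075 69 [435.9 162.1] [158 431] [166 440] [ 0.5007 -0.3866  0.096 ] [ 0.5128 -0.377   0.1051]
t 0.092 50 [436.7 161.2] [158 433] [165 440] [ 0.5023 -0.3896  0.0978] [ 0.5128 -0.377   0.1038]
t 0.055 179 [431.8 163.1] [151 426] [174 443] [ 0.5033 -0.3802  0.0643] [ 0.5411 -0.3659  0.0698]
s 0.075 112 [454.1 222.1] [205 445] [228 459] [ 0.4963 -0.3941  0.0906] [ 0.6005 -0.3133  0.0997]
s 0.092 50 [454.8 219.1] [216 450] [222 459] [ 0.4987 -0.3926  0.097 ] [ 0.5111 -0.3814  0.0997]
s 0.055 296 [449.3 227.3] [206 440] [238 464] [ 0.5041 -0.3784  0.0637] [ 0.6209 -0.3084  0.0698]
t 236 0.022296013872333154 (array([344.7, 294. ]), array([31.4, 62.2]), 45.47)
s 93 0.020710695851351713 (array([344.4, 292. ]), array([33.9, 62. ]), 47.44)
bench z 4.6561071292972045e-05
```

Request:
{"name": "servo_tool", "arguments": {"steps": [{"tx": 1.545, "ty": -4.5, "yaw": -0.9, "claw": 5}, {"tx": 1.545, "ty": -4.5, "yaw": -0.9}, {"tx": 1.545, "ty": -4.5, "yaw": -0.9}, {"tx": 1.545, "ty": -4.5, "yaw": -0.9}, {"tx": 1.545, "ty": -4.5, "yaw": -0.9}, {"tx": 1.545, "ty": -4.5, "yaw": -0.9}, {"tx": 1.545, "ty": -4.5, "yaw": -0.9}, {"tx": 1.545, "ty": -4.5, "yaw": -0.9}, {"tx": 1.545, "ty": -4.5, "yaw": -0.9}, {"tx": 1.545, "ty": -4.5, "yaw": -0.9}, {"tx": 1.545, "ty": -4.5, "yaw": -0.9}, {"tx": 1.545, "ty": -4.5, "yaw": -0.9}, {"tx": 1.545, "ty": -4.5, "yaw": -0.9}, {"tx": 1.545, "ty": -4.5, "yaw": -0.9}, {"tx": 1.545, "ty": -4.5, "yaw": -0.9}, {"tx": 1.545, "ty": -4.5, "yaw": -0.9}, {"tx": 1.545, "ty": -4.5, "yaw": -0.9}, {"tx": 1.545, "ty": -4.5, "yaw": -0.9}, {"tx": 1.545, "ty": -4.5, "yaw": -0.9}, {"tx": 1.545, "ty": -4.5, "yaw": -0.9}], "newtons": 40}}

```text
invalid input at $.steps[0]: expected keys tx, ty, tz, yaw, claw
```

Request:
{"name": "servo_tool", "arguments": {"steps": [{"tx": 1.545, "ty": -4.5, "tz": 0, "yaw": -0.9, "claw": 5}, {"tx": 1.545, "ty": -4.5, "tz": 0, "yaw": -0.9, "claw": 5}, {"tx": 1.545, "ty": -4.5, "tz": 0, "yaw": -0.9, "claw": 5}, {"tx": 1.545, "ty": -4.5, "tz": 0, "yaw": -0.9, "claw": 5}, {"tx": 1.545, "ty": -4.5, "tz": 0, "yaw": -0.9, "claw": 5}, {"tx": 1.545, "ty": -4.5, "tz": 0, "yaw": -0.9, "claw": 5}, {"tx": 1.545, "ty": -4.5, "tz": 0, "yaw": -0.9, "claw": 5}, {"tx": 1.545, "ty": -4.5, "tz": 0, "yaw": -0.9, "claw": 5}, {"tx": 1.545, "ty": -4.5, "tz": 0, "yaw": -0.9, "claw": 5}, {"tx": 1.545, "ty": -4.5, "tz": 0, "yaw": -0.9, "claw": 5}, {"tx": 1.545, "ty": -4.5, "tz": 0, "yaw": -0.9, "claw": 5}, {"tx": 1.545, "ty": -4.5, "tz": 0, "yaw": -0.9, "claw": 5}, {"tx": 1.545, "ty": -4.5, "tz": 0, "yaw": -0.9, "claw": 5}, {"tx": 1.545, "ty": -4.5, "tz": 0, "yaw": -0.9, "claw": 5}, {"tx": 1.545, "ty": -4.5, "tz": 0, "yaw": -0.9, "claw": 5}, {"tx": 1.545, "ty": -4.5, "tz": 0, "yaw": -0.9, "claw": 5}, {"tx": 1.545, "ty": -4.5, "tz": 0, "yaw": -0.9, "claw": 5}, {"tx": 1.545, "ty": -4.5, "tz": 0, "yaw": -0.9, "claw": 5}, {"tx": 1.545, "ty": -4.5, "tz": 0, "yaw": -0.9, "claw": 5}, {"tx": 1.545, "ty": -4.5, "tz": 0, "yaw": -0.9, "claw": 5}], "newtons": 40}}

```text
time_s: 2.1
position: [0.5023, -0.3869, 0.2498]
tool_rot: [[-0.781, 0.624, -0.001], [0.624, 0.781, 0.001], [0.001, 0.0, -1.0]]
ft_force: [1.1, -0.9, 0.2]
grip_width: 0.0501
gripper_force: 0.0
```

Request:
{"name": "servo_tool", "arguments": {"steps": [{"tx": 0, "ty": -0.1, "tz": -3, "yaw": 0, "claw": 5}, {"tx": 0, "ty": 0, "tz": -3, "yaw": 0, "claw": 5}, {"tx": 0, "ty": 0, "tz": -3, "yaw": 0, "claw": 5}, {"tx": 0, "ty": 0, "tz": -2.5, "yaw": 0, "claw": 5}, {"tx": 0, "ty": 0, "tz": -2, "yaw": 0, "claw": 5}, {"tx": 0, "ty": 0, "tz": -1.5, "yaw": 0, "claw": 5}, {"tx": 0, "ty": 0, "tz": -0.9, "yaw": 0, "claw": 5}, {"tx": 0, "ty": 0, "tz": 0, "yaw": 0, "claw": 5}]}}

```text
time_s: 2.9
position: [0.5018, -0.3857, 0.0901]
tool_rot: [[-0.782, 0.623, -0.002], [0.623, 0.782, 0.002], [0.003, 0.0, -1.0]]
ft_force: [1.0, -0.3, -0.6]
grip_width: 0.05
gripper_force: 0.0
```

```bash
python3 - <<'E'
from h import *
grab('scene','b');v=V('scene','b')
cv2.imwrite('pics/b1.png',cv2.resize(v.im[140:290,360:540,::-1],(720,600),interpolation=cv2.INTER_CUBIC))
o=env.observe();print(o['time_s'],o['position'],o['ft_force'])
E
```

```text
2.95 [ 0.50208657 -0.38600532  0.09116516] [ 0.71560547 -0.10145912 -0.7410566 ]
```

View pics/b1.png

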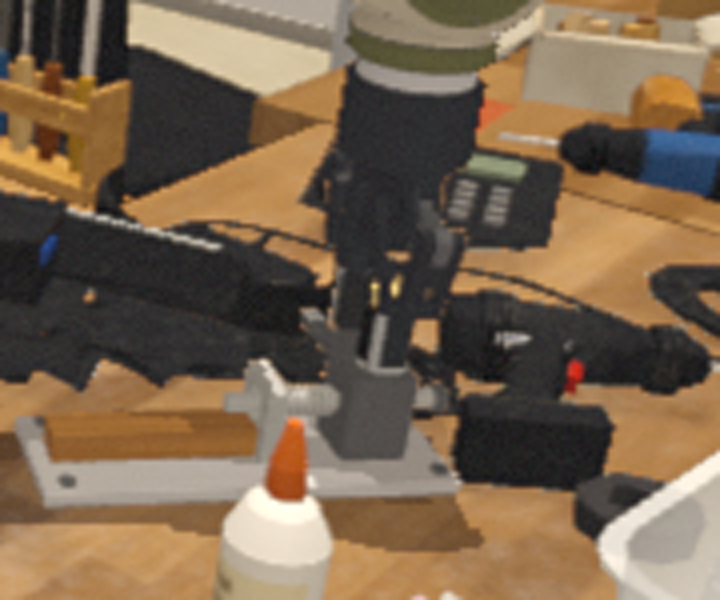

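The view shows the gripper above the pin's housing at (385,330), with the fingers straddling the grip. Now I'll close on it.

Request:
{"name": "servo_tool", "arguments": {"steps": [{"tx": -0.05, "ty": -0.2, "tz": -0.05, "yaw": 0, "claw": 5}, {"tx": 0, "ty": 0, "tz": 0, "yaw": 0, "claw": 2}, {"tx": 0, "ty": 0, "tz": 0, "yaw": 0, "claw": 1}, {"tx": 0, "ty": 0, "tz": 0, "yaw": 0, "claw": 1}, {"tx": 0, "ty": 0, "tz": 0, "yaw": 0, "claw": 1}, {"tx": 0, "ty": 0, "tz": 0, "yaw": 0, "claw": 1}]}}

```text
time_s: 3.55
position: [0.5018, -0.3883, 0.0916]
tool_rot: [[-0.782, 0.623, 0.001], [0.623, 0.782, -0.001], [-0.001, -0.0, -1.0]]
ft_force: [-1.8, 0.3, 5.7]
grip_width: 0.0209
gripper_force: 39.3
```

Request:
{"name": "servo_tool", "arguments": {"steps": [{"tx": 0, "ty": 0, "tz": 0.5, "yaw": 0, "claw": 1}, {"tx": 0, "ty": 0, "tz": 1, "yaw": 0, "claw": 1}, {"tx": 0, "ty": 0, "tz": 1, "yaw": 0, "claw": 1}, {"tx": 0, "ty": 0, "tz": 1, "yaw": 0, "claw": 1}, {"tx": 0, "ty": 0, "tz": 1, "yaw": 0, "claw": 1}, {"tx": 0, "ty": 0, "tz": 0.8, "yaw": 0, "claw": 1}, {"tx": 0, "ty": 0, "tz": 0, "yaw": 0, "claw": 1}]}}

```text
time_s: 4.25
position: [0.5019, -0.3884, 0.1453]
tool_rot: [[-0.782, 0.623, 0.002], [0.623, 0.782, -0.002], [-0.002, -0.0, -1.0]]
ft_force: [-0.2, -0.1, -0.8]
grip_width: 0.0207
gripper_force: 39.1
```

```bash
python3 - <<'E'
from h import *
grab('scene','c');v=V('scene','c')
a=cv2.resize(v.im[165:265,400:500,::-1],(400,400),interpolation=cv2.INTER_CUBIC)
grab('top','c');v=V('top','c')
b=cv2.resize(v.im[120:220,380:480,::-1],(400,400),interpolation=cv2.INTER_CUBIC)
cv2.imwrite('pics/c1.png',np.hstack([a,b]))
o=env.observe();print(o['time_s'],o['position'],o['ft_force'],o['grip_width'])
# fork slot in undisturbed top view a
t=V('top','a'); C=t.cloud()
th=np.radians(-38.83);ex=np.array([np.cos(th),np.sin(th)]);ey=np.array([-ex[1],ex[0]]);O=np.array([.4319,-.3319])
for n in('top','scene'):
    t=V(n,'a');C=t.cloud();J=(C[...,:2]-O);x=J@ex*1e3;y=J@ey*1e3;z=C[...,2]*1e3
    for lo,hi in((24,40),(40,50),(50,60),(60,80)):
        m=(y>lo)&(y<hi)&(z>58)&(z<72)&(x>60)&(x<120);print(n,lo,np.sort(x[m]).round())
    m=(z>58)&(z<70)&(x>60)&(x<120)&(y<90)&(y>-40);print(np.percentile(y[m],[0,2,98,100]).round(1),np.percentile(x[m],[0,2,98,100]).round(1))
E
```

```text
4.35 [ 0.50152607 -0.38796661  0.14373862] [-0.45274382  0.66224902 -0.56289902] 0.020343384235113587
top 24 [ 74.  74.  74.  75.  76.  76.  76.  77.  77.  78.  79.  79.  80.  80.
  80.  81.  81.  82.  82.  83.  83.  85.  85.  86.  86.  86.  87.  87.
  87.  88.  89.  89.  90.  90.  91.  91.  91.  92.  92.  93.  94.  94.
  94.  95.  95.  97.  97.  97.  98.  98.  98.  99.  99. 100. 100. 101.
 101. 102. 102. 103. 104. 105. 106. 106. 106. 106. 107. 109. 109.]
top 40 [ 73.  74.  75.  76.  76.  77.  77.  78.  79.  79.  81.  81.  83.  84.
  84.  84.  86.  87.  87.  90.  90.  90.  94.  95.  95.  96.  97.  97.
  97. 100. 100. 100. 103. 104. 104. 104. 105. 106. 107. 108.]
top 50 [ 73.  74.  75.  75.  77.  78.  78.  81.  81.  81.  82.  83.  83.  83.
  83.  97.  98.  98. 100. 100. 101. 101. 102. 103. 103. 104. 106. 107.
 107. 107.]
top 60 [ 74.  74.  74.  74.  75.  75.  76.  76.  76.  77.  79.  79.  79.  79.
  80.  80.  81.  81.  82.  83.  83.  85.  86.  86.  96.  98.  98.  98.
  98.  98.  99.  99. 100. 100. 101. 101. 102. 103. 103. 103. 104. 104.
 105. 106. 106. 107. 108. 108.]
[-19.1 -17.6  72.6  75. ] [ 70.1  71.7 109.8 112.7]
scene 24 [74. 75. 75. 76. 76. 76. 76. 76. 77. 77. 79. 79. 79. 80. 81. 83. 83. 84.
 86. 86. 87. 87. 89. 90. 91. 91. 92. 95. 95. 96.]
scene 40 [ 75.  75.  76.  76.  78.  80.  81.  82.  86.  86.  89.  90.  92.  93.
  96.  98.  98. 100. 101. 101. 103.]
scene 50 [ 74.  76.  76.  76.  76.  76.  78.  78.  80.  83.  84.  86.  97.  98.
  98. 101. 103. 104. 105. 106.]
scene 60 [ 74.  75.  75.  76.  76.  76.  76.  78.  78.  79.  80.  81.  82.  82.
  84.  84.  85.  98.  98.  99.  99.  99.  99. 101. 101. 104. 104. 104.
 107. 108. 108.]
[-22.6 -22.1  71.7  75.5] [ 70.8  72.1 111.4 112.9]
```

View pics/c1.png

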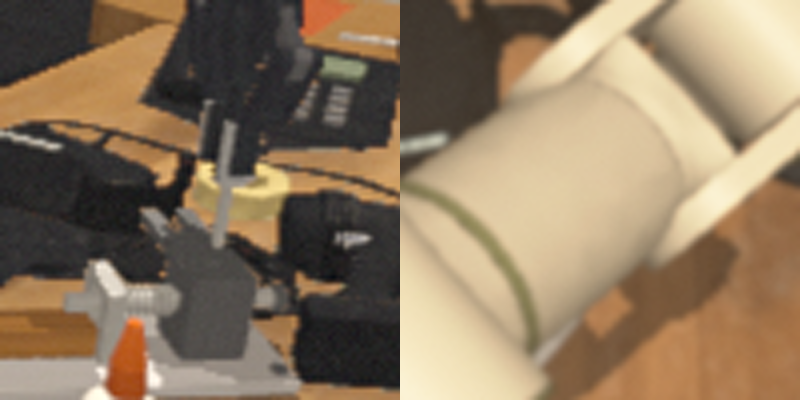

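The scene crop shows the pin lifted: shank at about (220,215), tip at (218,242), just above the housing. Its image tilt needs checking against the projected vertical. The arm hides the jig in the top view.

```bash
python3 - <<'E'
from h import *
v=V('scene','c');p=np.array([.5017,-.388,0])
for z in(.069,.076,.09,.1,.118):print(z,v.pix(p+[0,0,z]).round(1),((v.pix(p+[0,0,z])-[400,165])*4).round())
g=v.im.astype(int).sum(2)/3
for r in range(200,228):print(r,g[r,448:464].astype(int))
C=v.cloud()
for r in range(208,226,2):
    print(r,[tuple((C[r,c]*1e3).round().astype(int)) for c in range(454,458)])
E
```

```text
0.069 [451.7 228.5] [207. 254.]
0.076 [452.2 225.9] [209. 244.]
0.09 [453.1 220.7] [212. 223.]
0.1 [453.8 216.9] [215. 208.]
0.118 [455. 210.] [220. 180.]
200 [125 124  87  52  42  40  41  95 131 139  91  44  47  45  42  43]
201 [142 133  89  51  41  35  45 109 136 129  77  42  42  49  44  45]
202 [144 134  81  47  42  35  57 114 137 122  75  48  46  47  47  43]
203 [ 80  98  64  39  35  30  58 115 136 112  67  46  45  45  42  48]
204 [ 37  73  57  49  43  30  71 122 139 100  54  46  44  48  46  46]
205 [ 53 126 123 107 101  65  88 130 138  91  45  47  42  44  42  51]
206 [ 64 147 190 203 198 132  98 129 126  76  47  45  44  41  43  81]
207 [ 69 154 199 204 168  96 107 133 124  75  43  39  41  41  37  81]
208 [ 89 165 198 206 196 133 114 135 124  80  53  56  53  58  60  89]
209 [139 161 189 199 174 124 109 133 135 120 115 114 116 129 134 134]
210 [135 138 152 178 189 162 135 137 141 141 140 138 139 139 138 128]
211 [130 127 126 139 168 189 160 140 140 144 151 155 163 152 133 131]
212 [133 125 123 124 134 148 147 138 137 144 191 200 201 199 188 192]
213 [130 125 122 126 128 130 132 13
[... 2055 characters left out ...]
nt64(-393), np.int64(100)), (np.int64(501), np.int64(-394), np.int64(100)), (np.int64(699), np.int64(-308), np.int64(2))]
220 [(np.int64(501), np.int64(-390), np.int64(93)), (np.int64(499), np.int64(-394), np.int64(95)), (np.int64(502), np.int64(-395), np.int64(94)), (np.int64(693), np.int64(-312), np.int64(-1))]
222 [(np.int64(501), np.int64(-391), np.int64(88)), (np.int64(502), np.int64(-393), np.int64(88)), (np.int64(505), np.int64(-394), np.int64(88)), (np.int64(681), np.int64(-318), np.int64(-1))]
224 [(np.int64(500), np.int64(-392), np.int64(83)), (np.int64(505), np.int64(-393), np.int64(82)), (np.int64(635), np.int64(-337), np.int64(16)), (np.int64(637), np.int64(-339), np.int64(16))]
```

Request:
{"name": "servo_tool", "arguments": {"steps": [{"tx": 0.75, "ty": 0.93, "tz": 0, "yaw": 0, "claw": 1}, {"tx": 1, "ty": 1.24, "tz": 0, "yaw": 0, "claw": 1}, {"tx": 1, "ty": 1.24, "tz": 0, "yaw": 0, "claw": 1}, {"tx": 0.75, "ty": 0.93, "tz": 0, "yaw": 0, "claw": 1}, {"tx": 0.28, "ty": 0.33, "tz": 0, "yaw": 0, "claw": 1}, {"tx": 0, "ty": 0, "tz": 0, "yaw": 0, "claw": 1}, {"tx": 0, "ty": 0, "tz": 0, "yaw": 0, "claw": 1}]}}

```text
time_s: 5.05
position: [0.5393, -0.3415, 0.1438]
tool_rot: [[-0.782, 0.623, -0.0], [0.623, 0.782, -0.0], [-0.0, -0.0, -1.0]]
ft_force: [-0.1, -0.7, -0.6]
grip_width: 0.0209
gripper_force: 39.2
```

```bash
python3 - <<'E'
from h import *
grab('scene','d');v=V('scene','d')
cv2.imwrite('pics/d1.png',cv2.resize(v.im[180:260,400:480,::-1],(600,600),interpolation=cv2.INTER_CUBIC))
o=env.observe();print(o['time_s'],o['position'],o['ft_force'],o['grip_width'])
E
```

```text
5.1 [ 0.53920306 -0.341688    0.1438054 ] [ 0.25832736 -0.67982567 -0.04018827] 0.02081304604137972
```

View pics/d1.png

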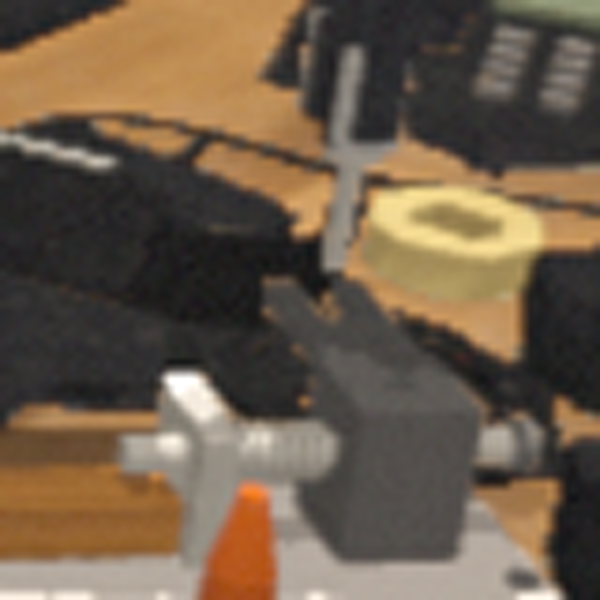

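The crop shows the pin's tip at (335,268), just above the fork's slot, which runs from about (315,283) to (345,335). It sits near the middle, so I'll lower it and watch the force.

Request:
{"name": "servo_tool", "arguments": {"steps": [{"tx": 0, "ty": 0, "tz": -0.6, "yaw": 0, "claw": 1}, {"tx": 0, "ty": 0, "tz": -0.4, "yaw": 0, "claw": 1}, {"tx": 0, "ty": 0, "tz": -0.4, "yaw": 0, "claw": 1}, {"tx": 0, "ty": 0, "tz": -0.4, "yaw": 0, "claw": 1}, {"tx": 0, "ty": 0, "tz": 0, "yaw": 0, "claw": 1}]}}

```text
time_s: 5.6
position: [0.5392, -0.3412, 0.125]
tool_rot: [[-0.782, 0.623, -0.001], [0.623, 0.782, 0.001], [0.001, 0.0, -1.0]]
ft_force: [-1.0, 0.3, -1.1]
grip_width: 0.0205
gripper_force: 39.2
```

Request:
{"name": "servo_tool", "arguments": {"steps": [{"tx": 0, "ty": 0, "tz": -0.8, "yaw": 0, "claw": 1}, {"tx": 0, "ty": 0, "tz": -0.8, "yaw": 0, "claw": 1}, {"tx": 0, "ty": 0, "tz": -0.8, "yaw": 0, "claw": 1}, {"tx": 0, "ty": 0, "tz": -0.4, "yaw": 0, "claw": 1}, {"tx": 0, "ty": 0, "tz": -0.3, "yaw": 0, "claw": 1}, {"tx": 0, "ty": 0, "tz": -0.2, "yaw": 0, "claw": 1}, {"tx": 0, "ty": 0, "tz": 0, "yaw": 0, "claw": 1}]}}

```text
time_s: 6.3
position: [0.5394, -0.3413, 0.0927]
tool_rot: [[-0.782, 0.623, -0.0], [0.623, 0.782, 0.0], [0.0, -0.0, -1.0]]
ft_force: [0.8, 0.3, 0.2]
grip_width: 0.0206
gripper_force: 39.2
```

Request:
{"name": "servo_tool", "arguments": {"steps": [{"tx": 0, "ty": 0, "tz": -0.1, "yaw": 0, "claw": 1}, {"tx": 0, "ty": 0, "tz": 0, "yaw": 0, "claw": 1}, {"tx": 0, "ty": 0, "tz": 0, "yaw": 0, "claw": 2.4}, {"tx": 0, "ty": 0, "tz": 0, "yaw": 0, "claw": 3.5}, {"tx": 0, "ty": 0, "tz": 0, "yaw": 0, "claw": 4.5}, {"tx": 0, "ty": 0, "tz": 0, "yaw": 0, "claw": 5}, {"tx": 0, "ty": 0, "tz": 1.5, "yaw": 0, "claw": 5}, {"tx": 0, "ty": 0, "tz": 3, "yaw": 0, "claw": 5}, {"tx": 0, "ty": 0, "tz": 4, "yaw": 0, "claw": 5}, {"tx": 0, "ty": 0, "tz": 4, "yaw": 0, "claw": 5}, {"tx": -1, "ty": 3, "tz": 3, "yaw": 0, "claw": 5}, {"tx": -1.5, "ty": 4.5, "tz": 0, "yaw": 0, "claw": 5}, {"tx": -1.5, "ty": 4.5, "tz": 0, "yaw": 0, "claw": 5}, {"tx": -1.5, "ty": 4.5, "tz": 0, "yaw": -1, "claw": 5}, {"tx": -1.5, "ty": 4.5, "tz": 0, "yaw": -1, "claw": 5}]}}

```text
time_s: 7.8
position: [0.4685, -0.1297, 0.247]
tool_rot: [[-0.759, 0.651, 0.0], [0.651, 0.759, -0.0], [-0.0, 0.0, -1.0]]
ft_force: [1.2, -0.3, 0.4]
grip_width: 0.0498
gripper_force: 0.0
```

```bash
python3 - <<'E'
from h import *
grab('scene','e');v=V('scene','e')
a=cv2.resize(v.im[190:270,400:480,::-1],(400,400),interpolation=cv2.INTER_CUBIC)
grab('top','e');v=V('top','e')
b=cv2.resize(v.im[120:200,380:460,::-1],(400,400),interpolation=cv2.INTER_CUBIC)
cv2.imwrite('pics/e1.png',np.hstack([a,b]))
o=env.observe();print(o['time_s'],o['position'],o['ft_force'],o['grip_width'])
E
```

```text
7.9 [ 0.46759133 -0.12698598  0.24752167] [-0.10115457 -0.85072449 -0.74728459] 0.050240976057235966
```

View pics/e1.png

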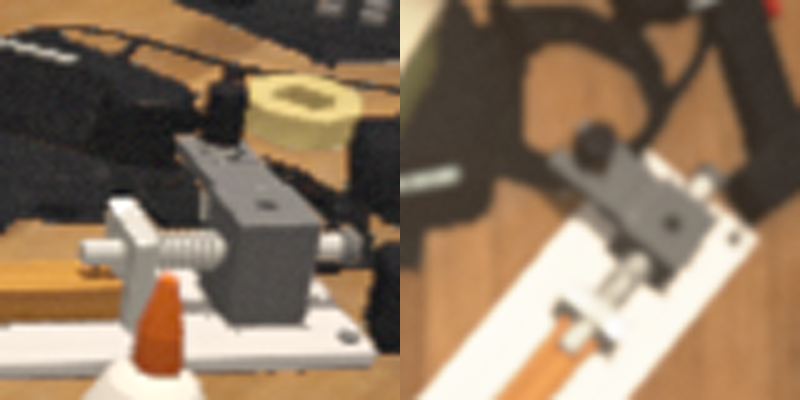

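The crops show the pin upright in the notch, with its grip at (225,105) in the scene view and (594,143) in the top view, and the bore empty at (672,222). Next is the block.

Request:
{"name": "servo_tool", "arguments": {"steps": [{"tx": -1.23, "ty": 4.2, "tz": 0, "yaw": -0.32, "claw": 6}, {"tx": -1.23, "ty": 4.2, "tz": 0, "yaw": -0.32, "claw": 6}, {"tx": -1.23, "ty": 4.2, "tz": 0, "yaw": -0.32, "claw": 6}, {"tx": -1.23, "ty": 4.2, "tz": 0, "yaw": -0.32, "claw": 6}, {"tx": -1.23, "ty": 4.2, "tz": 0, "yaw": -0.32, "claw": 6}, {"tx": -1.23, "ty": 4.2, "tz": 0, "yaw": -0.32, "claw": 6}, {"tx": -1.23, "ty": 4.2, "tz": 0, "yaw": -0.32, "claw": 6}, {"tx": -1.23, "ty": 4.2, "tz": 0, "yaw": -0.32, "claw": 6}, {"tx": -1.23, "ty": 4.2, "tz": 0, "yaw": -0.32, "claw": 6}, {"tx": -1.23, "ty": 4.2, "tz": 0, "yaw": -0.32, "claw": 6}, {"tx": 0, "ty": 0, "tz": -4, "yaw": 0, "claw": 6}, {"tx": 0, "ty": 0, "tz": -4.5, "yaw": 0, "claw": 6}, {"tx": 0, "ty": 0, "tz": -4.5, "yaw": 0, "claw": 6}, {"tx": 0, "ty": 0, "tz": -3, "yaw": 0, "claw": 6}, {"tx": 0, "ty": 0, "tz": 0, "yaw": 0, "claw": 6}]}}

```text
time_s: 9.4
position: [0.3454, 0.2878, 0.0841]
tool_rot: [[-0.722, 0.692, -0.006], [0.692, 0.722, -0.003], [0.002, -0.006, -1.0]]
ft_force: [0.8, -0.9, 0.5]
grip_width: 0.06
gripper_force: 0.0
```

```bash
python3 - <<'E'
from h import *
from m import rect,tri
grab('scene','f');v=V('scene','f')
a=cv2.resize(v.im[145:225,190:290,::-1],(750,600),interpolation=cv2.INTER_CUBIC)
cv2.imwrite('pics/f1.png',a)
o=env.observe();print(o['time_s'],o['position'],o['ft_force'],o['grip_width'],np.degrees(np.arctan2(o['tool_rot'][1][1],o['tool_rot'][0][1])))
t=V('top','e')
# bore and parked grip
print(t.plane(380+272/5,120+222/5,.065), t.plane(380+194/5,120+143/5,.097))
E
```

```text
9.45 [0.34648881 0.28838606 0.08619995] [0.89601703 0.63495446 0.50314358] 0.059819329578438496 46.22852931541224
[ 0.50217696 -0.38995129  0.065     ] [ 0.53704139 -0.34000118  0.097     ]
```

View pics/f1.png

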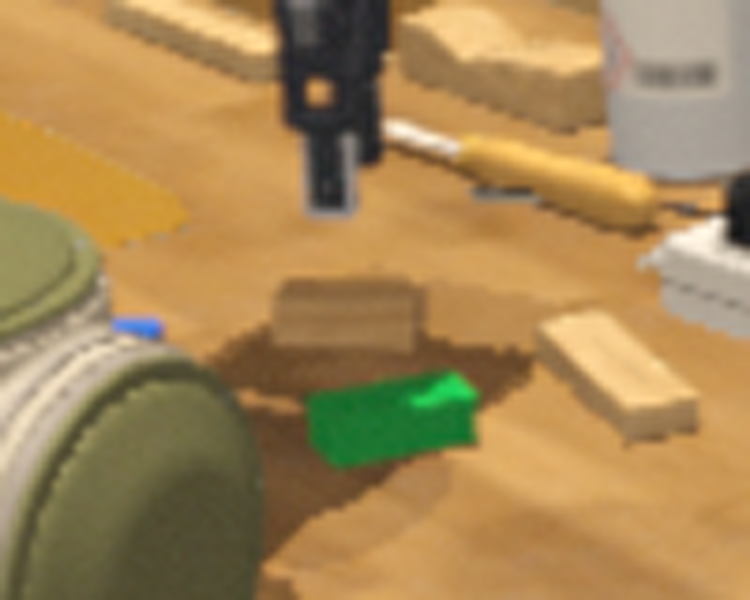

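The scene crop shows the open gripper above the block at (350,315). The green piece at (390,420) is clear of the fingers. Going down to grip.

Request:
{"name": "servo_tool", "arguments": {"steps": [{"tx": -0.15, "ty": 0.45, "tz": -1.5, "yaw": 0, "claw": 6}, {"tx": 0, "ty": 0, "tz": -1.5, "yaw": 0, "claw": 6}, {"tx": 0, "ty": 0, "tz": -1.5, "yaw": 0, "claw": 6}, {"tx": 0, "ty": 0, "tz": -1, "yaw": 0, "claw": 6}, {"tx": 0, "ty": 0, "tz": -0.5, "yaw": 0, "claw": 6}, {"tx": 0, "ty": 0, "tz": 0, "yaw": 0, "claw": 6}, {"tx": 0, "ty": 0, "tz": 0, "yaw": 0, "claw": 4}, {"tx": 0, "ty": 0, "tz": 0, "yaw": 0, "claw": 3}, {"tx": 0, "ty": 0, "tz": 0, "yaw": 0, "claw": 2}, {"tx": 0, "ty": 0, "tz": 0, "yaw": 0, "claw": 2}, {"tx": 0, "ty": 0, "tz": 0, "yaw": 0, "claw": 2}, {"tx": 0, "ty": 0, "tz": 0, "yaw": 0, "claw": 2}], "newtons": 60}}

```text
time_s: 10.65
position: [0.3453, 0.2933, 0.0277]
tool_rot: [[-0.722, 0.692, 0.001], [0.692, 0.722, 0.001], [-0.001, 0.001, -1.0]]
ft_force: [-1.9, -1.3, 7.6]
grip_width: 0.029
gripper_force: 60.1
```

Request:
{"name": "servo_tool", "arguments": {"steps": [{"tx": 0, "ty": 0, "tz": 1.5, "yaw": 0, "claw": 2}, {"tx": 0, "ty": 0, "tz": 3.5, "yaw": 0, "claw": 2}, {"tx": 0, "ty": 0, "tz": 4, "yaw": 0, "claw": 2}, {"tx": 0, "ty": -2, "tz": 3, "yaw": 0, "claw": 2}, {"tx": 0.37, "ty": -4.2, "tz": 0, "yaw": 0.36, "claw": 2}, {"tx": 0.37, "ty": -4.2, "tz": 0, "yaw": 0.36, "claw": 2}, {"tx": 0.37, "ty": -4.2, "tz": 0, "yaw": 0.36, "claw": 2}, {"tx": 0.37, "ty": -4.2, "tz": 0, "yaw": 0.36, "claw": 2}, {"tx": 0.37, "ty": -4.2, "tz": 0, "yaw": 0.36, "claw": 2}, {"tx": 0.37, "ty": -4.2, "tz": 0, "yaw": 0.36, "claw": 2}, {"tx": 0.37, "ty": -4.2, "tz": 0, "yaw": 0.36, "claw": 2}, {"tx": 0.37, "ty": -4.2, "tz": 0, "yaw": 0.36, "claw": 2}, {"tx": 0.37, "ty": -4.2, "tz": 0, "yaw": 0.36, "claw": 2}, {"tx": 0.37, "ty": -4.2, "tz": 0, "yaw": 0.36, "claw": 2}, {"tx": 0.37, "ty": -4.2, "tz": 0, "yaw": 0.36, "claw": 2}, {"tx": 0.37, "ty": -4.2, "tz": 0, "yaw": 0.36, "claw": 2}, {"tx": 0.37, "ty": -4.2, "tz": 0, "yaw": 0.36, "claw": 2}, {"tx": 0.37, "ty": -3, "tz": 0, "yaw": 0.36, "claw": 2}, {"tx": 0, "ty": 0, "tz": 0, "yaw": 0, "claw": 2}]}}

```text
time_s: 12.55
position: [0.3969, -0.3063, 0.147]
tool_rot: [[-0.778, 0.628, 0.001], [0.628, 0.778, -0.002], [-0.002, -0.001, -1.0]]
ft_force: [0.4, 0.2, 0.3]
grip_width: 0.0288
gripper_force: 59.3
```

```bash
python3 - <<'E'
from h import *
grab('scene','g');v=V('scene','g')
cv2.imwrite('pics/g1.png',cv2.resize(v.im[180:280,360:480,::-1],(720,600),interpolation=cv2.INTER_CUBIC))
o=env.observe();print(o['time_s'],o['position'],o['ft_force'],o['grip_width'],np.degrees(np.arctan2(o['tool_rot'][1][1],o['tool_rot'][0][1])))
E
```

```text
12.6 [ 0.39652331 -0.30404601  0.14675478] [-0.0792386   0.32685726 -1.06593483] 0.029132151032409084 51.16530121156846
```

View pics/g1.png

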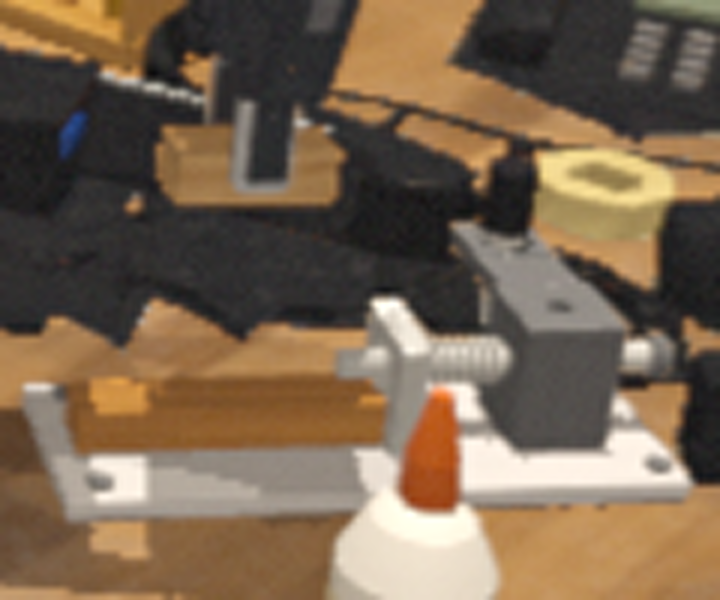

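The crop shows the block level in the jaws at (255,170), near-centred on the fingers, with the bed below it at (230,415) and the plunger nose at (350,362). Lowering it now.

Request:
{"name": "servo_tool", "arguments": {"steps": [{"tx": 0, "ty": 0, "tz": -2.5, "yaw": 0, "claw": 2}, {"tx": 0, "ty": 0, "tz": -2.5, "yaw": 0, "claw": 2}, {"tx": 0, "ty": 0, "tz": -2, "yaw": 0, "claw": 2}, {"tx": 0, "ty": 0, "tz": -1, "yaw": 0, "claw": 2}, {"tx": 0, "ty": 0, "tz": -0.5, "yaw": 0, "claw": 2}, {"tx": 0, "ty": 0, "tz": -0.3, "yaw": 0, "claw": 2}, {"tx": 0, "ty": 0, "tz": 0, "yaw": 0, "claw": 2}, {"tx": 0, "ty": 0, "tz": 0, "yaw": 0, "claw": 2}]}}

```text
time_s: 13.4
position: [0.3969, -0.303, 0.0595]
tool_rot: [[-0.78, 0.625, 0.001], [0.625, 0.78, -0.001], [-0.001, -0.0, -1.0]]
ft_force: [-0.4, -0.0, -0.5]
grip_width: 0.0287
gripper_force: 59.3
```

Request:
{"name": "servo_tool", "arguments": {"steps": [{"tx": 0, "ty": 0, "tz": -0.1, "yaw": 0, "claw": 2}, {"tx": 0, "ty": 0, "tz": 0, "yaw": 0, "claw": 2}]}}

```text
time_s: 13.6
position: [0.3968, -0.3029, 0.0581]
tool_rot: [[-0.78, 0.626, 0.0], [0.626, 0.78, -0.0], [-0.0, -0.0, -1.0]]
ft_force: [0.4, -0.3, -0.9]
grip_width: 0.0288
gripper_force: 59.3
```

Request:
{"name": "servo_tool", "arguments": {"steps": [{"tx": 0, "ty": 0, "tz": -0.1, "yaw": 0, "claw": 2}, {"tx": 0, "ty": 0, "tz": 0, "yaw": 0, "claw": 2}]}}

```text
time_s: 13.8
position: [0.3968, -0.3029, 0.0577]
tool_rot: [[-0.78, 0.625, 0.001], [0.625, 0.78, -0.001], [-0.001, -0.0, -1.0]]
ft_force: [-2.1, 1.7, 9.5]
grip_width: 0.029
gripper_force: 60.6
```

Request:
{"name": "servo_tool", "arguments": {"steps": [{"tx": -0.03, "ty": -0.04, "tz": 0.07, "yaw": 0, "claw": 2}, {"tx": 0.39, "ty": -0.315, "tz": 0, "yaw": 0, "claw": 2}, {"tx": 0.39, "ty": -0.315, "tz": 0, "yaw": 0, "claw": 2}, {"tx": 0.39, "ty": -0.315, "tz": 0, "yaw": 0, "claw": 2}, {"tx": 0.39, "ty": -0.315, "tz": 0, "yaw": 0, "claw": 2}, {"tx": 0, "ty": 0, "tz": 0, "yaw": 0, "claw": 2}]}}

```text
time_s: 14.4
position: [0.412, -0.3157, 0.0577]
tool_rot: [[-0.78, 0.625, -0.001], [0.625, 0.78, 0.001], [0.001, 0.0, -1.0]]
ft_force: [-2.0, 3.4, 6.4]
grip_width: 0.0288
gripper_force: 60.2
```

Request:
{"name": "servo_tool", "arguments": {"steps": [{"tx": 0.23, "ty": -0.19, "tz": 0, "yaw": 0, "claw": 2}, {"tx": 0.23, "ty": -0.19, "tz": 0, "yaw": 0, "claw": 2}, {"tx": 0, "ty": 0, "tz": 0, "yaw": 0, "claw": 2}, {"tx": 0, "ty": 0, "tz": 0, "yaw": 0, "claw": 2}]}}

```text
time_s: 14.8
position: [0.4154, -0.3185, 0.0577]
tool_rot: [[-0.78, 0.625, -0.003], [0.625, 0.78, 0.003], [0.005, 0.0, -1.0]]
ft_force: [-8.7, 6.0, 10.9]
grip_width: 0.0286
gripper_force: 60.8
```

Request:
{"name": "servo_tool", "arguments": {"steps": [{"tx": 0.2, "ty": -0.16, "tz": 0.05, "yaw": 0, "claw": 2}, {"tx": 0.2, "ty": -0.16, "tz": 0.03, "yaw": 0, "claw": 2}, {"tx": 0, "ty": 0, "tz": 0, "yaw": 0, "claw": 2}, {"tx": 0, "ty": 0, "tz": 0, "yaw": 0, "claw": 2}]}}

```text
time_s: 15.2
position: [0.4197, -0.3219, 0.0578]
tool_rot: [[-0.78, 0.625, -0.003], [0.625, 0.78, 0.003], [0.004, 0.0, -1.0]]
ft_force: [-4.0, 2.9, 2.4]
grip_width: 0.029
gripper_force: 59.6
```

Request:
{"name": "servo_tool", "arguments": {"steps": [{"tx": 0.16, "ty": -0.125, "tz": 0, "yaw": 0, "claw": 2}, {"tx": 0, "ty": 0, "tz": 0, "yaw": 0, "claw": 2}, {"tx": 0, "ty": 0, "tz": 0, "yaw": 0, "claw": 2}]}}

```text
time_s: 15.5
position: [0.4209, -0.3228, 0.0578]
tool_rot: [[-0.78, 0.625, -0.004], [0.625, 0.78, 0.004], [0.006, 0.0, -1.0]]
ft_force: [-7.6, 4.8, 4.6]
grip_width: 0.0288
gripper_force: 59.9
```

Request:
{"name": "servo_tool", "arguments": {"steps": [{"tx": 0.12, "ty": -0.095, "tz": 0, "yaw": 0, "claw": 2}, {"tx": 0, "ty": 0, "tz": 0, "yaw": 0, "claw": 2}, {"tx": 0, "ty": 0, "tz": 0, "yaw": 0, "claw": 2}]}}

```text
time_s: 15.8
position: [0.4218, -0.3236, 0.0578]
tool_rot: [[-0.78, 0.625, -0.005], [0.625, 0.78, 0.004], [0.006, 0.0, -1.0]]
ft_force: [-7.9, 5.3, 4.3]
grip_width: 0.0287
gripper_force: 60.0
```

Request:
{"name": "servo_tool", "arguments": {"steps": [{"tx": 0.08, "ty": -0.065, "tz": 0, "yaw": 0, "claw": 2}, {"tx": 0, "ty": 0, "tz": 0, "yaw": 0, "claw": 2}, {"tx": 0, "ty": 0, "tz": 0, "yaw": 0, "claw": 2}]}}

```text
time_s: 16.1
position: [0.4225, -0.3241, 0.0578]
tool_rot: [[-0.78, 0.625, -0.005], [0.625, 0.78, 0.004], [0.007, 0.0, -1.0]]
ft_force: [-9.5, 6.2, 5.9]
grip_width: 0.0287
gripper_force: 60.1
```

Request:
{"name": "servo_tool", "arguments": {"steps": [{"tx": 0.08, "ty": -0.065, "tz": 0, "yaw": 0, "claw": 2}, {"tx": 0, "ty": 0, "tz": 0, "yaw": 0, "claw": 2}, {"tx": 0, "ty": 0, "tz": 0, "yaw": 0, "claw": 2}]}}

```text
time_s: 16.4
position: [0.4232, -0.3247, 0.0578]
tool_rot: [[-0.78, 0.625, -0.005], [0.625, 0.78, 0.005], [0.007, 0.0, -1.0]]
ft_force: [-9.9, 5.5, 6.6]
grip_width: 0.0285
gripper_force: 60.1
```

Request:
{"name": "servo_tool", "arguments": {"steps": [{"tx": 0.06, "ty": -0.05, "tz": 0, "yaw": 0, "claw": 2}, {"tx": 0, "ty": 0, "tz": 0, "yaw": 0, "claw": 2}, {"tx": 0, "ty": 0, "tz": 0, "yaw": 0, "claw": 2}]}}

```text
time_s: 16.7
position: [0.4237, -0.3251, 0.0578]
tool_rot: [[-0.78, 0.625, -0.005], [0.625, 0.78, 0.005], [0.007, 0.0, -1.0]]
ft_force: [-10.0, 7.2, 6.8]
grip_width: 0.0288
gripper_force: 60.2
```

Request:
{"name": "servo_tool", "arguments": {"steps": [{"tx": 0.08, "ty": -0.065, "tz": 0.02, "yaw": 0, "claw": 2}, {"tx": 0, "ty": 0, "tz": 0, "yaw": 0, "claw": 2}, {"tx": 0, "ty": 0, "tz": 0, "yaw": 0, "claw": 2}]}}

```text
time_s: 17.0
position: [0.4246, -0.3258, 0.0579]
tool_rot: [[-0.78, 0.625, -0.005], [0.625, 0.78, 0.005], [0.007, 0.0, -1.0]]
ft_force: [-9.3, 6.2, 4.6]
grip_width: 0.0287
gripper_force: 59.9
```

Request:
{"name": "servo_tool", "arguments": {"steps": [{"tx": 0.06, "ty": -0.05, "tz": 0, "yaw": 0, "claw": 2}, {"tx": 0, "ty": 0, "tz": 0, "yaw": 0, "claw": 2}, {"tx": 0, "ty": 0, "tz": 0, "yaw": 0, "claw": 2}]}}

```text
time_s: 17.3
position: [0.425, -0.3261, 0.0578]
tool_rot: [[-0.78, 0.625, -0.006], [0.625, 0.78, 0.005], [0.008, 0.0, -1.0]]
ft_force: [-9.6, 5.8, 5.6]
grip_width: 0.0291
gripper_force: 60.0
```

```bash
python3 - <<'E'
from h import *
grab('scene','h');v=V('scene','h')
cv2.imwrite('pics/h1.png',cv2.resize(v.im[200:280,370:470,::-1],(750,600),interpolation=cv2.INTER_CUBIC))
o=env.observe();print(o['time_s'],o['position'],o['ft_force'])
E
```

```text
17.35 [ 0.4249758  -0.32611401  0.0578432 ] [-10.8431064    6.02792425   5.28272129]
```

View pics/h1.png

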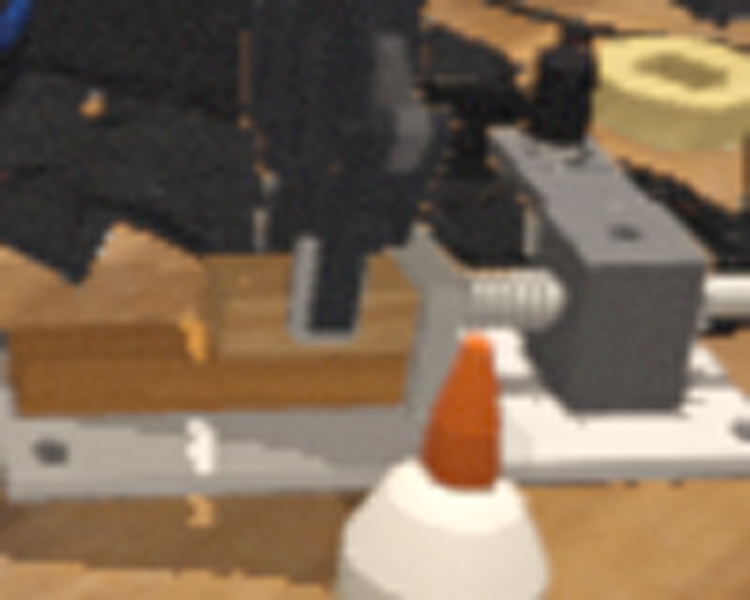

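The block at (320,305) is nearly touching the stop at (420,310), and the pin still hangs in the notch at (565,90). I'll keep going in small steps until the force jumps.

Request:
{"name": "servo_tool", "arguments": {"steps": [{"tx": 0.06, "ty": -0.05, "tz": 0, "yaw": 0, "claw": 2}, {"tx": 0, "ty": 0, "tz": 0, "yaw": 0, "claw": 2}, {"tx": 0, "ty": 0, "tz": 0, "yaw": 0, "claw": 2}]}}

```text
time_s: 17.65
position: [0.425, -0.3262, 0.0578]
tool_rot: [[-0.78, 0.625, -0.007], [0.625, 0.781, 0.006], [0.01, 0.0, -1.0]]
ft_force: [-13.1, 8.5, 7.7]
grip_width: 0.0289
gripper_force: 60.4
```

Request:
{"name": "servo_tool", "arguments": {"steps": [{"tx": 0.06, "ty": -0.05, "tz": 0, "yaw": 0, "claw": 2}, {"tx": 0, "ty": 0, "tz": 0, "yaw": 0, "claw": 2}, {"tx": 0, "ty": 0, "tz": 0, "yaw": 0, "claw": 2}]}}

```text
time_s: 17.95
position: [0.4251, -0.3262, 0.0578]
tool_rot: [[-0.781, 0.625, -0.009], [0.625, 0.781, 0.008], [0.011, 0.0, -1.0]]
ft_force: [-16.6, 9.5, 11.7]
grip_width: 0.029
gripper_force: 60.7
```

Request:
{"name": "servo_tool", "arguments": {"steps": [{"tx": 0, "ty": 0, "tz": 0, "yaw": 0, "claw": 2}, {"tx": 0, "ty": 0, "tz": 0, "yaw": 0, "claw": 2}, {"tx": 0, "ty": 0, "tz": 0, "yaw": 0, "claw": 2}, {"tx": 0, "ty": 0, "tz": 0, "yaw": 0, "claw": 2}]}}

```text
time_s: 18.35
position: [0.4251, -0.3262, 0.0578]
tool_rot: [[-0.781, 0.625, -0.009], [0.625, 0.781, 0.008], [0.011, 0.001, -1.0]]
ft_force: [-16.8, 9.0, 10.8]
grip_width: 0.0288
gripper_force: 60.7
```

```bash
python3 -c "
from rig import env
o=env.observe();print(o['time_s'],o['position'],o['ft_force'])
print(env.close_job())"
```

```text
18.35 [ 0.42507182 -0.32618778  0.05780676] [-16.77297694   9.03731736  10.8022082 ]
the job is handed in; nothing more can be done
None
```

The job is handed in at 18.35 s: the lock pin hangs upright in the notch, released, and the arm still holds the maple block on the bed against the stop with a steady push of about 19 N; the judge's verdict was not shown.

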